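Put away handlebar plugs and grips

ROBOT

A 6-joint arm with a two-finger parallel gripper is mounted at the origin on the work surface. World frame = base frame: x ahead of the robot, y to its left, z up, the work surface at z = 0. Lengths are in m, angles in degrees, forces in N, time in s.
With the tool pointing down it reaches from about 0.325 to 0.85 m from the base axis. Payload 15.5 kg.
Tool frame: the origin (TCP) lies midway between the tips of the shut fingers; the grasp point (between the pads) lies 19 mm behind it; z points along the fingers, y is the line along which they close (so a half turn about z gives the same grasp; the last joint's range is limited). The gripper opens to 91 mm and grips with 3 to 60 N. Pads are 32 mm wide; open, the fingers measure 118 mm over their backs; the gripper's body (76 mm by 178 mm) begins 60 mm behind the grasp point.
Start: joints at [63.799, 28.281, 77.091, -0, 74.628, -5.472], TCP at [0.221, 0.585, 0.177] pointing down, gripper open.
Joint ranges: [-166.48, 166.48], [-47.26, 123.95], [12.59, 153.08], [-70.14, 250.14], [6.76, 159.57], [-176.63, 176.63]. Speed limits (degrees/s): [108.29, 108.29, 147.25, 172.46, 172.46, 172.46].

INTERFACE

Orientations are given as a 3x3 rotation matrix whose columns are the frame's x, y, z axes.
In Python, from bench import ctrl gives the robot as it stands. The module is installed in compiled form; this text tells all that it offers. Calls block until the motion is done:
- ctrl.goto(position, orientation): joint-space move of the TCP to a pose.
- ctrl.move_l(position, vel=0.15, ori=None, contact_N=None): straight line of the TCP; ori=None keeps the orientation; vel is the mean speed in m/s. With contact_N (N) it stops when the force on the tool has changed by that much, and returns True; else False.
- ctrl.movej(angles): joint-space move.
- ctrl.command_gripper(opening): opening from 0.0 (shut) to 1.0 (fully open); the grip force is fixed at half the most; returns when the fingers have stopped.
- ctrl.sleep(seconds).
- ctrl.ik(position, orientation): joint angles nearest the present ones, or None.
- ctrl.read_camera(name): name is "scene" or "top"; returns the picture (420x560x3 uint8, blue, green, red); there is no depth.
- ctrl.camera_params(name): a dict with "fx", "fy", "cx", "cy" (pixels), "pose" (4x4, takes a point from camera to world coordinates). Camera axes: x right, y up, looking along -z (the intrinsics and any distortion apply to the point x, -y, -z); pixel columns grow to the right and rows downward; lengths in m; the calibration is good to about 2 mm. A picture is of the moment at which its call begins. camera_params takes no time and is no camera call.
A pose or a line that the arm cannot do raises ctrl.MotionError and nothing moves.
- ctrl.sign_off(): hands the job in; it is judged then, once.
Readings, each from a call of its own:
- ctrl.current_t(): time.
- ctrl.current_q(): joint angles.
- ctrl.current_dq(): joint speeds.
- ctrl.current_effort(): joint torques, N m.
- ctrl.current_tool_pos(): TCP position.
- ctrl.current_eef_rot(): TCP orientation.
- ctrl.current_contact_force(): force on the tool from outside, world axes, zero at the start.
- ctrl.current_wrist_torque(): the same for the moment, N m.
- ctrl.current_grip_width(): opening from 0.0 (shut) to 1.0 (fully open).
- ctrl.current_grasp_force(): force on a finger pad.
Only numpy, scipy, OpenCV 4.12 (cv2) and the standard library are available. Lean on these libraries where they do the work, as an engineer would, in place of code of your own. Each camera call takes 0.05 s, during which the arm holds its last target. There are 200 camera calls.

TASK

Put away the handlebar spares: with the hand scoop, scoop every greasy bar-end plug out of the long steel tray and tip it into the open grey parts box, without touching the plugs with the gripper, then set the scoop back down flat in the middle of its rubber mat. Lay every loose handlebar grip centred in a notch of its own across both rails of the wooden rack, so that it cannot roll off. Leave the tyre levers, hex keys and bell alone.

Things in the scene. Friction and masses are not known exactly. Their poses are not given: they have to be found in the camera images.
- scoop: hand scoop, aluminium pan with an upright dark wooden handle, 220 g. Origin: centre of the pan's underside; z up, mouth towards its -x. Pan 120 mm long (x -60 to 60), 102 mm wide outside, 96 inside, open at the top and mouth; floor 2 mm thick, side walls 34 mm high from 12 mm behind the lip, back wall 40 mm. Starts flat on the rubber mat. Empties when tipped about 60 degrees mouth down.
- scoop_grip (a point): point on the scoop's handle to grip across its thickness: x = 82, y = 0, z = 78 mm in the scoop's frame. The handle is flat-sided, 24 mm thick along the scoop's y, 28 mm the other way, and leans back 20 degrees from the back wall to its top at x = 91, z = 105 mm
- scoop_mouth (a point): middle of the scoop's front lip: x = -60, y = 0, z = 1 mm in the scoop's frame. Behind the 1 mm thick lip a ramp rises to 3.5 mm over 12 mm, then drops to the 2 mm floor, so that what has rolled over it stays in while the pan is level
- tray: long shallow steel sorting tray, fixed: 300 mm (its x) by 120 mm (its y), 34 mm high, walls and floor 5 mm (inside 290 by 110 mm, floor top at z = 5 mm). Origin: centre of the underside. The plugs start in its -x part (centres x from -123 to -13 mm); the +x part is empty, long enough to set the scoop down in.
- box: open grey plastic parts box with two black clips, fixed: 150 by 150 mm, 60 mm high, walls and floor 5 mm. Origin: centre of the underside. Its lid lies elsewhere and is not needed.
- pad: black rubber mat, fixed flat on the bench: 150 mm (x) by 140 mm (y), 4 mm thick; the scoop's place. Origin: centre of the underside.
- rack: wooden rack, fixed: base board 120 (x) by 200 mm (y), 8 mm thick, with two rails 12 mm thick along y at x = -42 and +42 mm, tops 34 mm high, each with three 90-degree V notches 14 mm deep, 28 mm wide, at y = -62, 0, +62. A grip lies along the rack's x over both rails; between the rails the fingers have room down to the base board. Origin: centre of the underside.
- levers: three blue plastic tyre levers clipped side by side, 115 by 56 by 7 mm, loose bystander; origin: centre of the underside
- hexset: steel fold-out hex key set, 90 by 38 by 18 mm, loose bystander; origin: centre of the underside
- bell: red plastic bicycle bell, 54 mm across, 31 mm high, loose bystander; origin: centre of the underside
- notch1 (a point): where the centre of a grip lies when seated in notch 1 of the rack: x = 0, y = -62 mm, z = 42.6 mm in the rack's frame
- notch2 (a point): where the centre of a grip lies when seated in notch 2 of the rack: x = 0, y = 0 mm, z = 42.6 mm in the rack's frame
- notch3 (a point): where the centre of a grip lies when seated in notch 3 of the rack: x = 0, y = 62 mm, z = 42.6 mm in the rack's frame
- plug1: bar-end plug, a round black rubber stopper and a bare metal band round its middle: 31 mm long, 29 mm diameter (30 at the band), 25 g; greased and slippery. Origin at its centre, x along its length. It lies on the floor of the tray at the start. May be absent.
- plug2: bar-end plug, a round black rubber stopper and a bare metal band round its middle: 31 mm long, 29 mm diameter (30 at the band), 25 g; greased and slippery. Origin at its centre, x along its length. It lies on the floor of the tray at the start. May be absent.
- plug3: bar-end plug, a round black rubber stopper and a bare metal band round its middle: 31 mm long, 29 mm diameter (30 at the band), 25 g; greased and slippery. Origin at its centre, x along its length. It lies on the floor of the tray at the start. May be absent.
- plug4: bar-end plug, a round black rubber stopper and a bare metal band round its middle: 31 mm long, 29 mm diameter (30 at the band), 25 g; greased and slippery. Origin at its centre, x along its length. It lies on the floor of the tray at the start. May be absent.
- plug5: bar-end plug, a round black rubber stopper and a bare metal band round its middle: 31 mm long, 29 mm diameter (30 at the band), 25 g; greased and slippery. Origin at its centre, x along its length. It lies on the floor of the tray at the start. May be absent.
- plug6: bar-end plug, a round black rubber stopper and a bare metal band round its middle: 31 mm long, 29 mm diameter (30 at the band), 25 g; greased and slippery. Origin at its centre, x along its length. It lies on the floor of the tray at the start. May be absent.
- grip1: handlebar grip, a ribbed black rubber cylinder 120 mm long, 32 mm diameter, 80 g, lying loose on the bench, free to roll. Origin at its centre, x along its length, so its centre is 16 mm above the bench. May be absent.
- grip2: handlebar grip, a ribbed black rubber cylinder 120 mm long, 32 mm diameter, 80 g, lying loose on the bench, free to roll. Origin at its centre, x along its length, so its centre is 16 mm above the bench. May be absent.
- grip3: handlebar grip, a ribbed black rubber cylinder 120 mm long, 32 mm diameter, 80 g, lying loose on the bench, free to roll. Origin at its centre, x along its length, so its centre is 16 mm above the bench. May be absent.

How it is judged:
By the outcome, as a careful person would: the job done as asked, in the order asked, and still so for the second after the job is handed in, with the robot touching nothing.
Of plug1, plug2, plug3, plug4, plug5, plug6 only 4 to 6 are there at a start; the rules pass over those that are not, and their reading is None.
Of grip1, grip2, grip3 only 2 to 3 are there at a start; the rules pass over those that are not, and their reading is None.
At some moment in a run one of scoop may be knocked a few centimetres aside while the robot is not near it.
It also fails if it takes over 210 s, if anything falls off the work surface, if the arm or the gripper's body presses on something with over 40 N, if the wrist force passes 120 N, or if a joint passes its speed limit or range.

## Working session

There is one attempt and no reset: what is moved stays moved. The work goes in short steps, each a Python script; the robot and the scene stay as the last script left them, time stands still between calls to the robot, and variables do not carry over. Pictures are saved under pics/ and viewed, at most 14 in all, crops included, and the job is handed in when it is done.

```bash
mkdir -p pics
python3 - <<'E'
from bench import ctrl
import cv2,numpy as np
for n in("scene","top"):
    cv2.imwrite(f"pics/{n}0.png",ctrl.read_camera(n)); p=ctrl.camera_params(n); print(n,{k:(np.round(v,3).tolist()) for k,v in p.items()})
print(ctrl.current_t())
E
```

```text
scene {'fx': 522.793, 'fy': 522.793, 'cx': 277.633, 'cy': 206.756, 'pose': [[0.71, -0.61, 0.352, 0.943], [0.704, 0.608, -0.368, -0.344], [0.01, 0.509, 0.861, 1.022], [0.0, 0.0, 0.0, 1.0]]}
top {'fx': 493.812, 'fy': 493.812, 'cx': 277.081, 'cy': 218.63, 'pose': [[0.02, 0.994, -0.112, 0.415], [-1.0, 0.019, -0.011, 0.041], [-0.008, 0.112, 0.994, 1.392], [0.0, 0.0, 0.0, 1.0]]}
0.1
```

View pics/scene0.png

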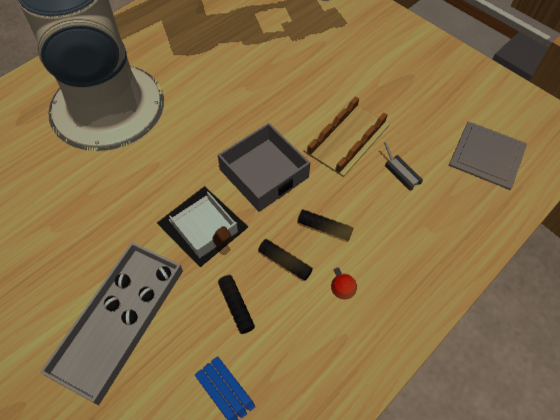

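View pics/top0.png

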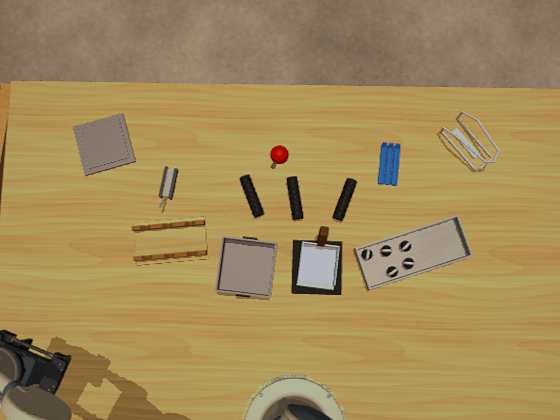

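The overview shows five plugs in the tray, at its pan-side end, and three grips near (250,195), (295,198) and (345,200) in the top view. The scoop lies on the mat at (318,265) with its mouth towards the robot. I'll zoom in on the tray in both views.

```bash
cat > h.py <<'E'
from bench import ctrl
import cv2,numpy as np
def ray(n,uv):
    p=ctrl.camera_params(n);T=p["pose"];T=np.array(T);u,v=uv
    d=T[:3,:3]@np.array([(u-p["cx"])/p["fx"],-(v-p["cy"])/p["fy"],-1.]);return T[:3,3],d
def onz(n,uv,z):
    o,d=ray(n,uv);return o+d*(z-o[2])/d[2]
def pix(n,P):
    p=ctrl.camera_params(n);T=np.array(p["pose"]);c=T[:3,:3].T@(np.array(P)-T[:3,3])
    return np.array([p["cx"]+p["fx"]*c[0]/-c[2],p["cy"]-p["fy"]*c[1]/-c[2]])
def snap(n,f=None,crop=None,k=4):
    im=ctrl.read_camera(n)
    if f:
        c=im if crop is None else im[crop[1]:crop[3],crop[0]:crop[2]]
        cv2.imwrite(f,cv2.resize(c,None,fx=k,fy=k,interpolation=cv2.INTER_CUBIC) if crop else c)
    return im
E
python3 - <<'E'
from h import *
t=cv2.imread("pics/top0.png");s=cv2.imread("pics/scene0.png")
a=cv2.resize(t[205:305,280:480],None,fx=4,fy=4,interpolation=2);cv2.imwrite("pics/tc.png",a)
b=cv2.resize(s[170:410,30:290],None,fx=2.5,fy=2.5,interpolation=2);cv2.imwrite("pics/sc.png",b)
hsv=cv2.cvtColor(t,cv2.COLOR_BGR2HSV)
m=(hsv[...,2]<60).astype(np.uint8)
for c in cv2.findContours(m[130:320,100:480].copy(),0,1,offset=(100,130))[0]:
    if cv2.contourArea(c)>150: r=cv2.minAreaRect(c);print("dark",np.round(r[0],1),np.round(r[1],1),round(r[2]),onz("top",r[0],.016).round(3))
m=cv2.morphologyEx((hsv[...,1]<70).astype(np.uint8),2,np.ones((3,3)))
for c in cv2.findContours(m[130:320,60:480].copy(),0,1,offset=(60,130))[0]:
    if cv2.contourArea(c)>600: r=cv2.minAreaRect(c);print("grey",np.round(r[0],1),np.round(r[1],1),round(r[2],1),cv2.boxPoints(r).round(1).tolist())
E
```

```text
dark [316.5 263.3] [48.7 60.8] 2 [ 0.447 -0.056  0.016]
dark [344.3 198.9] [10.6 42.7] 20 [ 0.629 -0.132  0.016]
dark [294.3 197.6] [42.4 10.5] 81 [0.631 0.008 0.016]
dark [251.2 195.6] [42.5 10.8] 69 [0.634 0.13  0.016]
grey [316.5 267.4] [48.5 52.2] 1.6 [[291.6000061035156, 292.79998779296875], [293.0, 240.60000610351562], [341.3999938964844, 242.0], [340.0, 294.20001220703125]]
grey [245.7 266.6] [55.6 58.4] 7.1 [[214.5, 292.20001220703125], [221.6999969482422, 234.1999969482422], [276.8999938964844, 241.10000610351562], [269.6000061035156, 299.1000061035156]]
grey [413.2 251.7] [ 44.  110.3] 71.9 [[354.0, 247.8000030517578], [458.79998779296875, 213.60000610351562], [472.5, 255.5], [367.6000061035156, 289.70001220703125]]
grey [104.3 146.2] [46.1 51.9] 76.0 [[73.5, 130.10000610351562], [123.9000015258789, 117.5], [135.10000610351562, 162.1999969482422], [84.69999694824219, 174.8000030517578]]
```

View pics/tc.png

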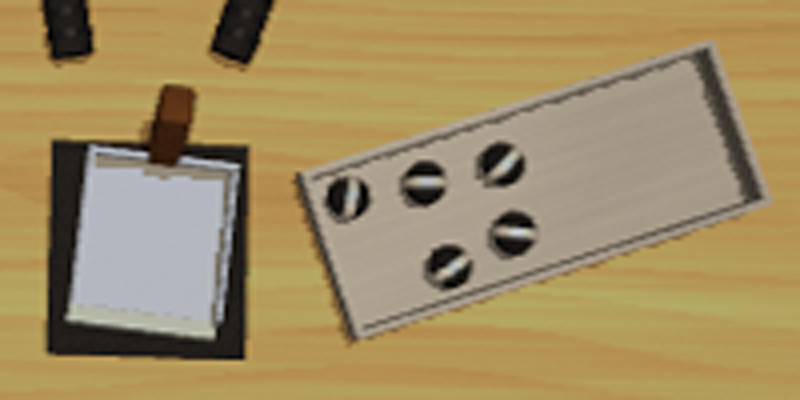

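View pics/sc.png

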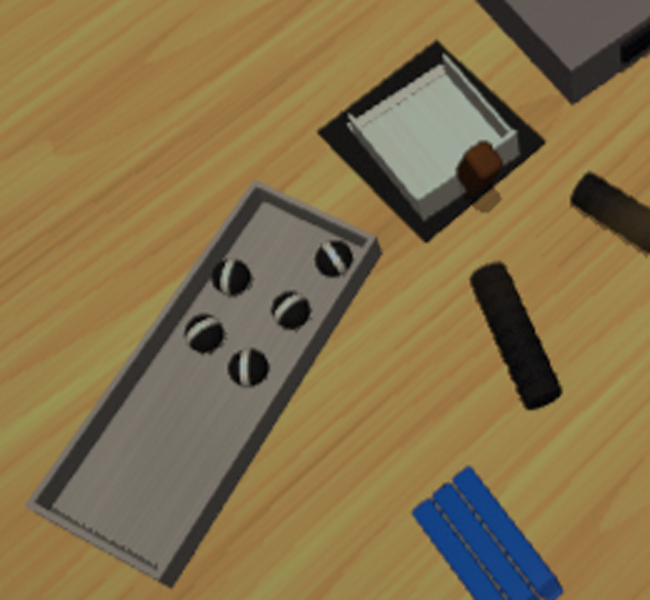

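The enlargements show the tray rim corners, the scoop's back rim and lip, and its handle. Next I project these points at their known heights and check the results against the given sizes.

Run:
```python
from h import *
def o(P,k,off): return [((x+.5)/k-.5+off[0],(y+.5)/k-.5+off[1]) for x,y in P]
A=lambda n,uv,z:np.array([onz(n,p,z)[:2] for p in uv])
tt=A("top",o([(306,176),(712,44),(770,198),(360,340)],4,(280,205)),.034)
ts=A("scene",o([(375,240),(165,577),(32,505),(255,184)],2.5,(30,170)),.034)
for n,q in(("top",tt),("scene",ts)):
    L=[np.linalg.norm(q[i]-q[(i+1)%4]) for i in range(4)]
    d=(q[1]-q[0])+(q[2]-q[3]);print("tray",n,q.mean(0).round(4),np.degrees(np.arctan2(d[1],d[0])).round(2),np.round(L,4))
sb=A("top",o([(90,144),(242,161)],4,(280,205)),.044);sm=A("top",o([(66,322),(216,341)],4,(280,205)),.005)
print("scoop top",sb.round(4),sm.round(4)); d=sb.mean(0)-sm.mean(0);print(np.linalg.norm(d),np.degrees(np.arctan2(d[1],d[0])),(sb.mean(0)+sm.mean(0))/2, np.linalg.norm(sb[0]-sb[1]),np.linalg.norm(sm[0]-sm[1]))
w=sb[0]-sb[1]+sm[0]-sm[1];print("yaw from width",np.degrees(np.arctan2(w[1],w[0]))-90)
s2=A("scene",o([(424,220),(517,132)],2.5,(30,170)),.044);print("scene back",s2.round(4),s2.mean(0),np.linalg.norm(s2[0]-s2[1]))
h=A("top",o([(178,88)],4,(280,205)),.108);print("handle top",h)
pc=A("top",o([(52,142),(248,146),(246,357),(47,353)],4,(280,205)),.004);print("pad",pc.mean(0).round(4),np.round(pc,4).tolist())
ps=A("scene",o([(318,130),(437,41),(545,142),(427,241)],2.5,(30,170)),.004);print("pad scene",ps.mean(0).round(4))
print("box",onz("top",(245.7,266.6),.06))
# plugs
for x,y in[(347,199),(424,184),(501,165),(448,267),(513,233)]: print(A("top",o([(x,y)],4,(280,205)),.02).round(3))
```

```text
tray top [ 0.4835 -0.3214] -70.5 [0.2957 0.1118 0.2979 0.1167]
tray scene [ 0.4883 -0.3214] -70.73 [0.2924 0.1179 0.2933 0.1172]
scoop top [[ 0.5078 -0.0142]
 [ 0.4982 -0.118 ]] [[ 0.3862 -0.0009]
 [ 0.3751 -0.1052]]
0.12300318177105142 -6.09508363989663 [ 0.44181074 -0.05955957] 0.10417556581204576 0.10490080122016258
yaw from width -5.666499391729786
scene back [[ 0.5144 -0.126 ]
 [ 0.508  -0.0158]] [ 0.51120603 -0.07089326] 0.11040116003525902
handle top [[ 0.54104349 -0.06845488]]
pad [ 0.4379 -0.0575] [[0.5114, 0.0109], [0.5112, -0.1268], [0.3645, -0.1262], [0.3645, 0.012]]
pad scene [ 0.4401 -0.0588]
box [0.43394294 0.13691143 0.06      ]
[[ 0.475 -0.194]]
[[ 0.486 -0.247]]
[[ 0.5 -0.3]]
[[ 0.429 -0.263]]
[[ 0.453 -0.308]]
```

```bash
cat >> h.py <<'E'
from scipy.spatial.transform import Rotation as Ro
GR=np.array([.082,0,.078]); LEAN=20.
def spose(xyz,yaw,tip=0,sg=1,ref=(0,0,0)):
    """TCP pose so that scoop-frame point ref is at xyz; tip = degrees mouth down"""
    Rs=Ro.from_euler("z",yaw,degrees=True)*Ro.from_euler("y",-tip,degrees=True)
    a=np.radians(LEAN);z=np.array([-np.sin(a),0,-np.cos(a)]);y=np.array([0,sg,0.]);x=np.cross(y,z)
    M=Rs.as_matrix();R=M@np.column_stack([x,y,z])
    return np.array(xyz)+M@(GR+.019*z-np.array(ref)),R
MOUTH=(-.06,0,.001)
TRAY=np.array([.486,-.3214]);TY=-70.6
def tray(x,z,y=0):
    c,s=np.cos(np.radians(TY)),np.sin(np.radians(TY));return [TRAY[0]+c*x-s*y,TRAY[1]+s*x+c*y,z]
E
python3 - <<'E'
from h import *
box=np.array([.434,.137])
for sg in(1,-1):
    f=lambda *a,**k:ctrl.ik(*spose(*a,sg=sg,**k))
    show=lambda n,q:print(sg,n,None if q is None else np.round(q,0).tolist())
    show("grasp",f([.4425,-.06,.004],-5.9)); show("grasp hi",f([.4425,-.06,.15],-5.9))
    for x in(.078,-.085): show("tray",f(tray(x,.005),TY)); show("trayhi",f(tray(x,.15),TY,tip=-8))
    for yaw in(-40,-20,0,20):
        d=np.array([np.cos(np.radians(yaw)),np.sin(np.radians(yaw))]);m=[*(box+.02*d),.08]
        for tip in(-8,30,65,80): show(f"box{yaw},{tip}",f(m,yaw,tip=tip,ref=MOUTH))
E
```

```text
1 grasp [-12.0, 39.0, 80.0, -2.0, 81.0, -96.0]
1 grasp hi [-12.0, 30.0, 72.0, -2.0, 98.0, -96.0]
1 tray [-50.0, 52.0, 49.0, 7.0, 98.0, -69.0]
1 trayhi [-51.0, 54.0, 28.0, 11.0, 124.0, -66.0]
1 tray [-45.0, 41.0, 75.0, 9.0, 82.0, -67.0]
1 trayhi [-47.0, 39.0, 61.0, 11.0, 106.0, -65.0]
1 box-40,-8 [-12.0, 40.0, 71.0, 13.0, 94.0, -64.0]
1 box-40,30 [6.0, 15.0, 96.0, -8.0, 62.0, -40.0]
1 box-40,65 [42.0, 15.0, 114.0, -55.0, 59.0, 25.0]
1 box-40,80 [57.0, 25.0, 117.0, -66.0, 70.0, 50.0]
1 box-20,-8 [-3.0, 45.0, 61.0, 8.0, 101.0, -73.0]
1 box-20,30 [8.0, 16.0, 95.0, -5.0, 60.0, -60.0]
1 box-20,65 [37.0, 8.0, 124.0, -66.0, 41.0, 16.0]
1 box-20,80 None
1 box0,-8 [6.0, 47.0, 55.0, 3.0, 105.0, -84.0]
1 box0,30 [9.0, 17.0, 94.0, -2.0, 60.0, -80.0]
1 box0,65 None
1 box0,80 [37.0, 20.0, 151.0, 221.0, 53.0, 84.0]
1 box20,-8 [14.0, 48.0, 53.0, -3.0, 106.0, -96.0]
1 box20,30 [11.0, 17.0, 94.0, 2.0, 60.0, -100.0]
1 box20,65 None
1 box20,80 None
-1 grasp [-12.0, 39.0, 80.0, -2.0, 81.0, 84.0]
-1 grasp hi [-12.0, 30.0, 72.0, -2.0, 98.0, 84.0]
-1 tray [-50.0, 52.0, 49.0, 7.0, 98.0, 111.0]
-1 trayhi [-51.0, 54.0, 28.0, 11.0, 124.0, 114.0]
-1 tray [-45.0, 41.0, 75.0, 9.0, 82.0, 113.0]
-1 trayhi [-47.0, 39.0, 61.0, 11.0, 106.0, 115.0]
-1 box-40,-8 [-12.0, 40.0, 71.0, 13.0, 94.0, 116.0]
-1 box-40,30 [6.0, 15.0, 96.0, -8.0, 62.0, 140.0]
-1 box-40,65 [42.0, 15.0, 114.0, -55.0, 59.0, -155.0]
-1 box-40,80 [57.0, 25.0, 117.0, -66.0, 70.0, -130.0]
-1 box-20,-8 [-3.0, 45.0, 61.0, 8.0, 101.0, 107.0]
-1 box-20,30 [8.0, 16.0, 95.0, -5.0, 60.0, 120.0]
-1 box-20,65 [37.0, 8.0, 124.0, -66.0, 41.0, -164.0]
-1 box-20,80 None
-1 box0,-8 [6.0, 47.0, 55.0, 3.0, 105.0, 96.0]
-1 box0,30 [9.0, 17.0, 94.0, -2.0, 60.0, 100.0]
-1 box0,65 None
-1 box0,80 [37.0, 20.0, 151.0, 221.0, 53.0, -96.0]
-1 box20,-8 [14.0, 48.0, 53.0, -3.0, 106.0, 84.0]
-1 box20,30 [11.0, 17.0, 94.0, 2.0, 60.0, 80.0]
-1 box20,65 [-3.0, -0.0, 134.0, 77.0, 16.0, -3.0]
-1 box20,80 None
```

Run:
```python
from h import *
ctrl.command_gripper(1.0)
S=[.4425,-.06,.004];yaw=-5.9
p,R=spose(S,yaw);pre=p-R[:,2]*.10
ctrl.goto(pre,R)
for yw in(-50,-60,-70,-80):
    d=np.array([np.cos(np.radians(yw)),np.sin(np.radians(yw))]);m=[*(np.array([.434,.137])+.02*d),.085]
    for tip in(-8,20,45,65,75):
        q=ctrl.ik(*spose(m,yw,tip=tip,ref=MOUTH));print(yw,tip,None if q is None else np.round(q).tolist())
a=snap("top");b=snap("scene")
c=np.vstack([cv2.resize(a[170:310,270:410],None,fx=2.8,fy=2.8,interpolation=2)]);d=cv2.resize(b[170:310,140:280],None,fx=2.8,fy=2.8,interpolation=2)
cv2.imwrite("pics/pre.png",np.hstack([c,d]));print(ctrl.current_t())
```

```text
-50 -8 [-16.0, 37.0, 77.0, 15.0, 90.0, -59.0]
-50 20 [-2.0, 19.0, 91.0, -0.0, 70.0, -42.0]
-50 45 [21.0, 12.0, 102.0, -27.0, 60.0, -7.0]
-50 65 [42.0, 17.0, 108.0, -50.0, 67.0, 28.0]
-50 75 [52.0, 24.0, 109.0, -56.0, 74.0, 42.0]
-60 -8 [-20.0, 34.0, 83.0, 17.0, 85.0, -55.0]
-60 20 [-4.0, 17.0, 94.0, -0.0, 69.0, -34.0]
-60 45 [21.0, 13.0, 101.0, -27.0, 65.0, 3.0]
-60 65 [42.0, 20.0, 103.0, -46.0, 75.0, 32.0]
-60 75 [50.0, 27.0, 102.0, -51.0, 81.0, 42.0]
-70 -8 [-25.0, 31.0, 89.0, 20.0, 80.0, -52.0]
-70 20 [-5.0, 16.0, 96.0, -0.0, 68.0, -25.0]
-70 45 [21.0, 14.0, 99.0, -27.0, 70.0, 11.0]
-70 65 [40.0, 23.0, 97.0, -42.0, 82.0, 35.0]
-70 75 [47.0, 30.0, 96.0, -47.0, 88.0, 44.0]
-80 -8 [-29.0, 28.0, 96.0, 22.0, 75.0, -48.0]
-80 20 [-6.0, 14.0, 99.0, -0.0, 67.0, -16.0]
-80 45 [21.0, 16.0, 97.0, -25.0, 74.0, 20.0]
-80 65 [38.0, 26.0, 92.0, -39.0, 88.0, 39.0]
-80 75 [44.0, 33.0, 89.0, -43.0, 95.0, 45.0]
3.05
```

View pics/pre.png

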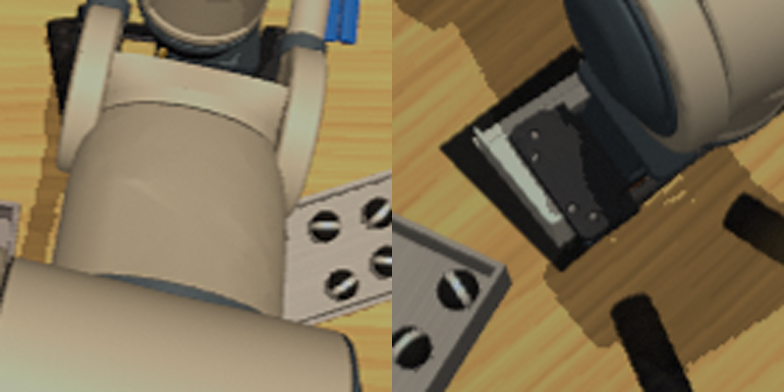

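The arm hides the top view. In the scene view the scoop is still in place under the gripper, with its mouth edge as before. I'll grasp it now.

Run:
```python
from h import *
p,R=spose([.4425,-.06,.004],-5.9)
print("hit",ctrl.move_l(p,vel=.06,contact_N=6),ctrl.current_tool_pos()-p)
ctrl.command_gripper(0.0)
print("w",ctrl.current_grip_width()*91,ctrl.current_grasp_force(),ctrl.current_contact_force())
ctrl.move_l(p+[0,0,.12],vel=.08);ctrl.sleep(.3)
print(ctrl.current_grip_width()*91,ctrl.current_contact_force(),ctrl.current_wrist_torque())
hi,R2=spose(tray(.078,.10),TY)
ctrl.move_l(hi,vel=.15,ori=R2)
a=snap("top","pics/ov_t.png",(340,190,490,310),5);b=snap("scene","pics/ov_s.png",(20,170,230,410),2.5);print(ctrl.current_t())
```

```text
hit False [ 2.87226337e-04 -7.16299232e-05  2.46406136e-04]
w 23.50906384321043 29.997184574604034 [ 0.13094341  0.29635223 -0.23817688]
23.285786977883745 [ 0.2921719  -0.30703214 -2.34171025] [-0.0450796  -0.58013259  0.02671547]
10.7667
```

View pics/ov_s.png

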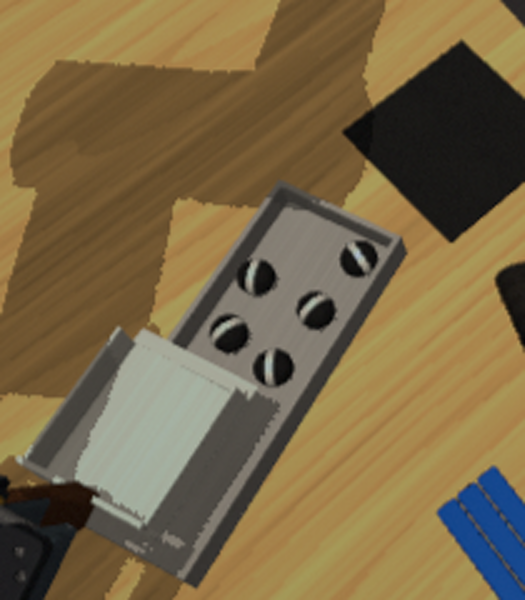

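The scene crop shows the scoop held level over the tray's empty end, its lip running from about (140,330) to (257,395) in the crop. I'll compare this with where the model says it should be.

Run:
```python
from h import *
f=lambda P,off=(20,170),k=2.5,n="scene":((pix(n,P)-off+.5)*k-.5).round(0)
M=Ro.from_euler("z",TY,degrees=True).as_matrix();C=np.array(tray(.078,.10))
for q in[(-.06,.051,.001),(-.06,-.051,.001),(-.048,.051,.034),(-.048,-.051,.034),(.06,.051,.04),(.06,-.051,.04)]:
    P=C+M@np.array(q);print("scoop",q,f(P),f(P,(340,190),5,"top"))
for x,y in[(-.15,.06),(-.15,-.06),(.15,-.06),(.15,.06)]:
    P=tray(x,.034,y);print("tray",x,y,f(P),f(P,(340,190),5,"top"))
```

```text
scoop (-0.06, 0.051, 0.001) [257. 384.] [405. 197.]
scoop (-0.06, -0.051, 0.001) [141. 326.] [473. 383.]
scoop (-0.048, 0.051, 0.034) [236. 384.] [445. 184.]
scoop (-0.048, -0.051, 0.034) [116. 324.] [515. 375.]
scoop (0.06, 0.051, 0.04) [139. 526.] [649. 117.]
scoop (0.06, -0.051, 0.04) [ 14. 459.] [720. 307.]
tray -0.15 0.06 [402. 235.] [ 77. 289.]
tray -0.15 -0.06 [279. 178.] [150. 498.]
tray 0.15 -0.06 [ 51. 507.] [668. 325.]
tray 0.15 0.06 [187. 580.] [590. 118.]
```

View pics/ov_t.png

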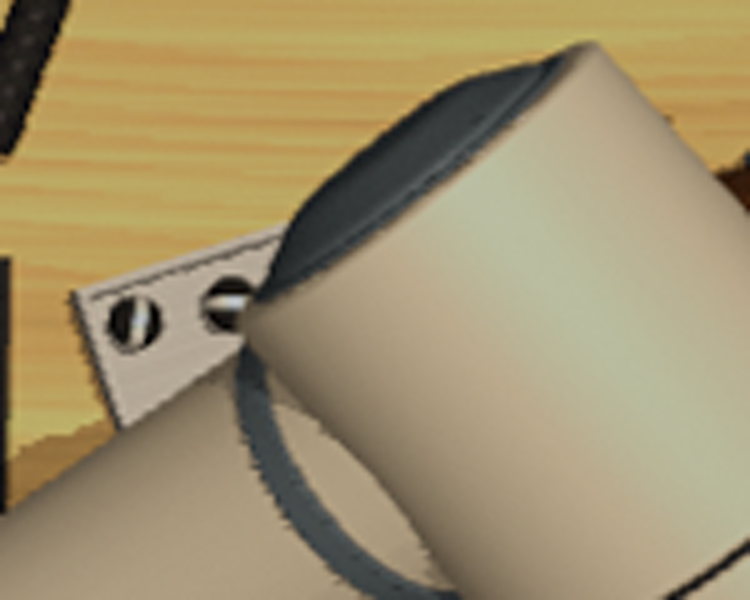

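Scoop and tray both sit about 5 crop pixels below the prediction, so they agree with each other. In the top crop the tray corner is where expected, at (77,290). I'll lower the scoop into the tray and stop on contact.

Run:
```python
from h import *
p,R=spose(tray(.078,.045),TY);ctrl.move_l(p,vel=.1)
p2,R=spose(tray(.078,.002),TY);f0=ctrl.current_contact_force()
h=ctrl.move_l(p2,vel=.02,contact_N=4)
print(h,"scoop z",ctrl.current_tool_pos()[2]-p2[2]+.002,(ctrl.current_contact_force()-f0).round(2),ctrl.current_wrist_torque().round(2))
# lateral probing
M=Ro.from_euler("z",TY,degrees=True).as_matrix()
c=ctrl.current_tool_pos();c=c+[0,0,.001];ctrl.move_l(c,vel=.02)
r=[]
for s in(1,-1):
    h=ctrl.move_l(c+M@[0,s*.009,0],vel=.015,contact_N=3);d=M.T@(ctrl.current_tool_pos()-c);r.append(d[1]);print(s,h,d.round(4))
    ctrl.move_l(c,vel=.03)
print("offset",sum(r)/2,ctrl.current_t())
```

```text
True scoop z 0.01124276364353211 [-0.17 -1.43  9.36] [-0.15  0.06  0.05]
1 True [-0.0002  0.0013 -0.0007]
-1 True [ 0.     -0.0075 -0.0004]
offset -0.003073245360095912 14.725
```

```bash
sed -i 's/^def tray(x,z,y=0):/def tray(x,z,y=-.003):/' h.py
python3 - <<'E'
from h import *
p,R=spose(tray(.078,.0115),TY);ctrl.move_l(p,vel=.03);print(ctrl.current_contact_force().round(2))
snap("scene","pics/in_s.png",(20,290,140,410),5);snap("scene","pics/in_s2.png")
E
```

```text
[ 0.34  0.24 -1.27]
```

View pics/in_s.png

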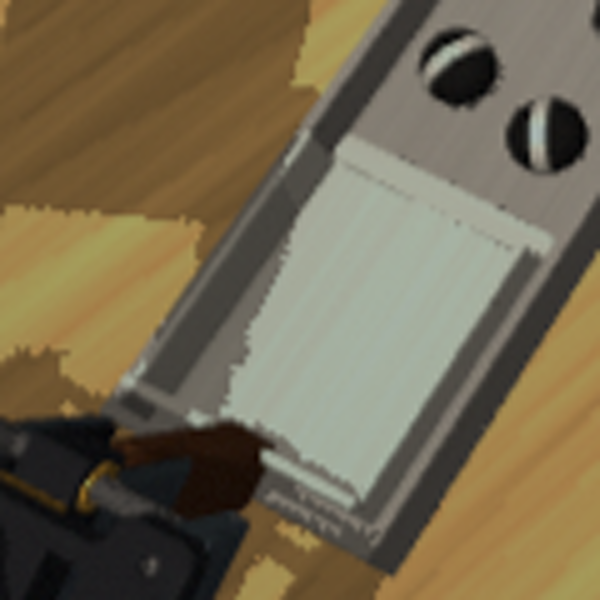

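The scoop is inside the tray, clear of the end wall and about centred between the sides. I'll find its droop in the grip by touching down at several tool tilts.

Run:
```python
from h import *
G=np.array(tray(.078+.082,0))
for t in(0,-1.5,-3,-4.5):
    p,R=spose([G[0],G[1],.097],TY,tip=t,ref=GR);ctrl.move_l(p,vel=.05,ori=R);ctrl.sleep(.2)
    f0=ctrl.current_contact_force()
    h=ctrl.move_l(p-[0,0,.018],vel=.012,contact_N=3);print(t,h,"grip z",(ctrl.current_tool_pos()-p)[2]+.097,(ctrl.current_contact_force()-f0).round(1))
    ctrl.move_l(p,vel=.05)
print(ctrl.current_t())
```

```text
0 True grip z 0.08925620156858817 [ 1.5 -1.1  8.2]
-1.5 True grip z 0.08950314178400752 [-0.6 -0.1  7.7]
-3 True grip z 0.08981256914641944 [ 0.8 -1.4  6.6]
-4.5 True grip z 0.0901490077528119 [ 0.1 -3.3  7.6]
21.225
```

Contact height rises as the mouth goes up, so the handle foot is resting on the tray's end wall rather than the pan drooping. I'll shift 16 mm towards the plugs and touch down again.

Run:
```python
from h import *
G=np.array(tray(.062+.082,0))
for t in(0,-1.5):
    p,R=spose([G[0],G[1],.094],TY,tip=t,ref=GR);ctrl.move_l(p,vel=.05,ori=R);ctrl.sleep(.2)
    f0=ctrl.current_contact_force()
    h=ctrl.move_l(p-[0,0,.018],vel=.012,contact_N=3);print(t,h,"grip z",(ctrl.current_tool_pos()-p)[2]+.094,(ctrl.current_contact_force()-f0).round(1))
    if t==0: ctrl.move_l(p,vel=.05)
print(ctrl.current_t())
```

```text
0 True grip z 0.0828916947046544 [ 1.4 -0.6  7.7]
-1.5 True grip z 0.08241491215262979 [ 2.6 -1.5  7.9]
24.5917
```

The floor is at a grip height of 0.083, as it should be. Now I push along the tray to the far wall.

Run:
```python
from h import *
M=Ro.from_euler("z",TY,degrees=True).as_matrix()
p,R=spose(tray(.062,.0052),TY);ctrl.move_l(p,vel=.03,ori=R)
for x,v in((-.05,.05),(-.0855,.025)):
    q,_=spose(tray(x,.0052),TY);h=ctrl.move_l(q,vel=v,contact_N=12)
    print(h,"x",(M.T@(ctrl.current_tool_pos()-q))[0]+x,(M.T@ctrl.current_contact_force()).round(1))
snap("scene","pics/push.png",(60,220,200,360),4);print(ctrl.current_t())
```

```text
False x -0.04991483232154574 [2.1 0.5 0.5]
True x -0.07053968821002421 [ 1.6  1.6 -1.5]
28.1583
```

View pics/push.png

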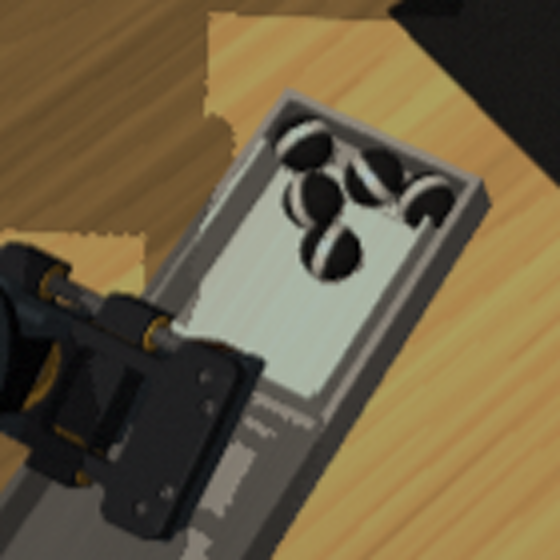

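All five plugs are on the pan or its lip. The three at the wall, at crop (305,140), (375,170) and (430,200), still straddle the lip. I'll push on a little harder.

Run:
```python
from h import *
M=Ro.from_euler("z",TY,degrees=True).as_matrix()
for i in range(4):
    q,_=spose(tray(-.086,.0052),TY);h=ctrl.move_l(q,vel=.02,contact_N=18);x=(M.T@(ctrl.current_tool_pos()-q))[0]-.086
    print(h,"x",x,(M.T@ctrl.current_contact_force()).round(1))
    if x<-.083: break
    q,_=spose(tray(x+.008,.0052),TY);ctrl.move_l(q,vel=.04)
snap("scene","pics/push2.png",(60,220,200,360),4);print(ctrl.current_t())
```

```text
False x -0.08541379475061642 [ 6.9 -1.5  2.4]
29.1583
```

View pics/push2.png

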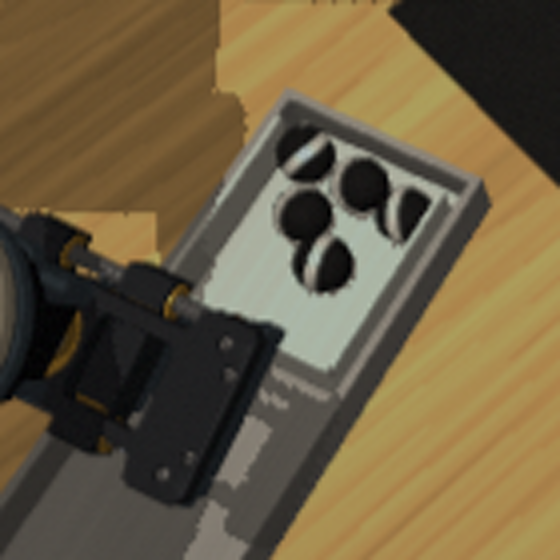

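All five plugs are now in the pan. Next I tilt the mouth up, lift, carry to the box and tip.

Run:
```python
from h import *
M=Ro.from_euler("z",TY,degrees=True).as_matrix();HEEL=(.06,0,0)
hp=np.array(tray(-.0845,.006))+M@np.array(HEEL)
for t in(-5,-12): p,R=spose(hp,TY,tip=t,ref=HEEL);ctrl.move_l(p,vel=.04,ori=R)
ctrl.move_l(p+[0,0,.15],vel=.10)
d=M[:2,0];m=np.array([*(np.array([.434,.137])+.025*d),.10])
p,R=spose(m,TY,tip=-12,ref=MOUTH)
ctrl.move_l([*p[:2],ctrl.current_tool_pos()[2]],vel=.15);ctrl.move_l(p,vel=.1)
snap("scene","pics/bx1.png",(190,90,350,270),3);print(ctrl.current_t(),ctrl.current_contact_force().round(2))
```

```text
34.65 [-0.43 -1.16 -3.63]
```

View pics/bx1.png

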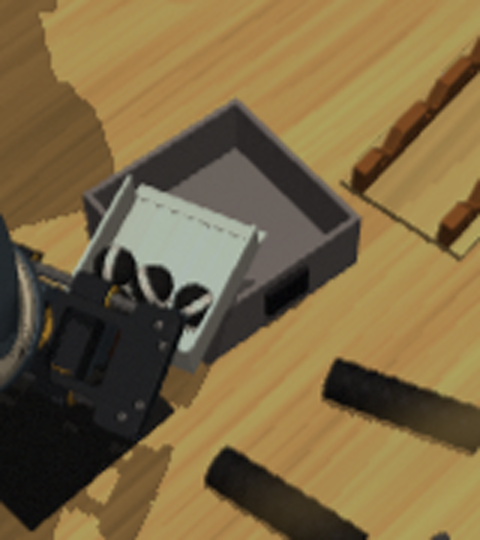

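The plugs rest against the back of the pan and the lip is over the box. Weight is up about 1.3 N, which matches five plugs. Tipping now.

Run:
```python
from h import *
M=Ro.from_euler("z",TY,degrees=True).as_matrix()
d=M[:2,0];m=np.array([*(np.array([.434,.137])+.02*d),.09])
for t in(5,20,32,44,56,68): p,R=spose(m-[0,0,.012*(t>30)],TY,tip=t,ref=MOUTH);ctrl.move_l(p,vel=.09,ori=R)
ctrl.sleep(.8);print(ctrl.current_contact_force().round(2))
snap("scene","pics/bx2.png",(190,90,350,270),3);print(ctrl.current_t())
```

```text
[-0.85  0.29 -1.96]
38.55
```

View pics/bx2.png

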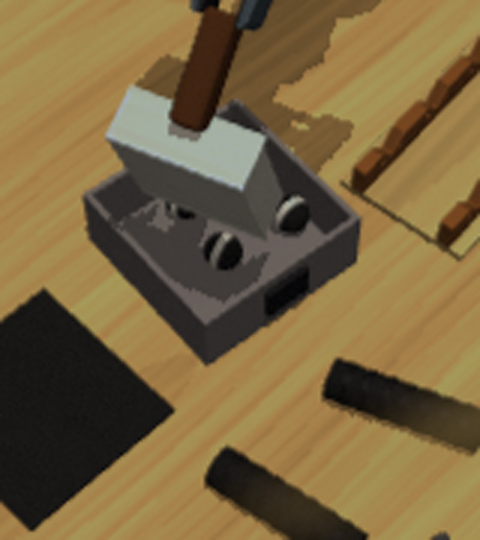

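The weight is back to that of the empty scoop, and plugs can be seen in the box. Next I level out and return the scoop to the mat.

Run:
```python
from h import *
M=Ro.from_euler("z",TY,degrees=True).as_matrix()
d=M[:2,0];m=np.array([*(np.array([.434,.137])+.02*d),.13])
for t in(68,45,22,0): p,R=spose(m,TY,tip=t,ref=MOUTH);ctrl.move_l(p,vel=.15,ori=R)
C=np.array([.439,-.058])
p,R=spose([*C,.12],-3);ctrl.move_l(p,vel=.15,ori=R)
p,R=spose([*C,.012],-3);ctrl.move_l(p,vel=.1);ctrl.sleep(.2)
h=ctrl.move_l(p-[0,0,.012],vel=.012,contact_N=2.5);print(h,"scoop z",ctrl.current_tool_pos()[2]-p[2]+.012)
ctrl.command_gripper(.5);print(ctrl.current_grip_width()*91)
q=ctrl.current_tool_pos();ctrl.move_l(q-R[:,2]*.10,vel=.1)
D=np.column_stack([[1,0,0],[0,-1,0],[0,0,-1.]])
ctrl.goto([.45,.45,.2],D)
a=snap("top","pics/after.png",(200,150,420,310),3.6);cv2.imwrite("pics/after_full.png",a);cv2.imwrite("pics/after_sc.png",snap("scene"));print(ctrl.current_t())
```

```text
True scoop z 0.008679575836626655
45.459480216969325
49.5667
```

View pics/after.png

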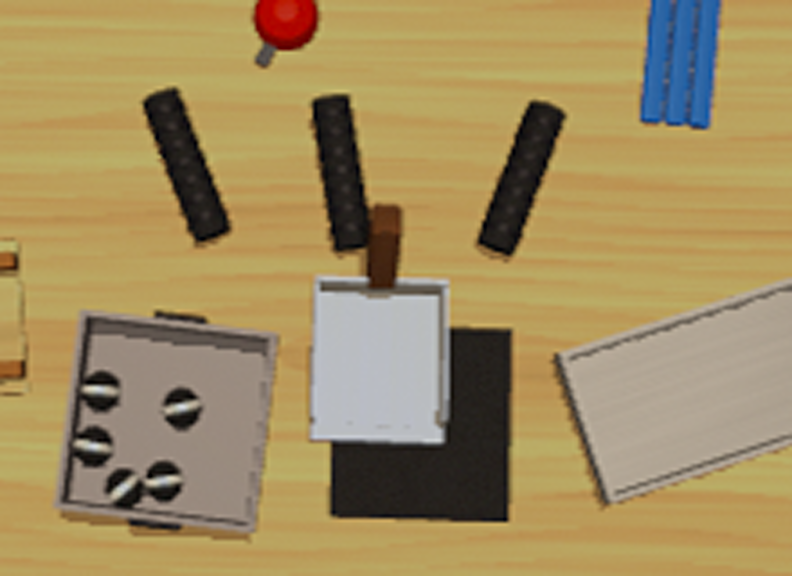

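The top view shows all five plugs in the box and the tray empty. The scoop has been knocked forward and left, and now hangs half off the mat: back rim at crop (315..450,280), lip at (309..444,442). I'll measure it again and put it back.

Run:
```python
from h import *
A=lambda P,z:np.array([onz("top",((x+.5)/3.6-.5+200,(y+.5)/3.6-.5+150),z)[:2] for x,y in P])
sb=A([(315,277),(450,280)],.042);sm=A([(309,440),(444,444)],.006);h=A([(386,206)],.107)
d=sb.mean(0)-sm.mean(0);w=sb[0]-sb[1]+sm[0]-sm[1]
C=(sb.mean(0)+sm.mean(0))/2;y1=np.degrees(np.arctan2(d[1],d[0]));y2=np.degrees(np.arctan2(w[1],w[0]))-90
print(C,y1,y2,np.linalg.norm(d),np.linalg.norm(w)/2,h)
yaw=(y1+2*y2)/3
print("grip",spose([*C,.003],yaw)[0],"handle y check",h[0,1],C[1]+.091*np.sin(np.radians(yaw)), "x",C[0]+.1)
```

```text
[ 0.48364856 -0.02346403] -0.5744985493199699 -0.3839259910312194 0.12379677627869617 0.10369839839868403 [[ 0.5923774  -0.02282153]]
grip [ 0.55914787 -0.02405365  0.06314584] handle y check -0.02282152721768215 -0.02417468321621787 x 0.5836485597182435
```

Run:
```python
from h import *
ctrl.command_gripper(.75)
p,R=spose([.4855,-.0235,.004],-.4)
ctrl.goto(p-R[:,2]*.10,R)
print("hit",ctrl.move_l(p,vel=.06,contact_N=6));ctrl.command_gripper(0.0);print(ctrl.current_grip_width()*91)
ctrl.move_l(p+[0,0,.04],vel=.08)
C=np.array([.4395,-.0585])
p,R=spose([*C,.025],-.4);ctrl.move_l(p,vel=.1);ctrl.sleep(.2)
h=ctrl.move_l(p-[0,0,.026],vel=.012,contact_N=4);print(h,"scoop z",ctrl.current_tool_pos()[2]-p[2]+.025)
ctrl.command_gripper(.5);print(ctrl.current_grip_width()*91)
ctrl.move_l(ctrl.current_tool_pos()-R[:,2]*.10,vel=.1)
D=np.column_stack([[1,0,0],[0,-1,0],[0,0,-1.]])
ctrl.goto([.45,.45,.2],D)
a=snap("top","pics/after2.png",(200,150,420,310),3.6);cv2.imwrite("pics/after2_full.png",a);print(ctrl.current_t())
# rack & grips from the initial frames
t=cv2.imread("pics/top0.png");cv2.imwrite("pics/rk.png",np.hstack([cv2.resize(t[205:275,120:220],None,fx=4,fy=4,interpolation=2)]))
hsv=cv2.cvtColor(a,cv2.COLOR_BGR2HSV);m=(hsv[...,2]<60).astype(np.uint8)
for c in cv2.findContours(m[150:235,230:370].copy(),0,1,offset=(230,150))[0]:
    if cv2.contourArea(c)>150:
        r=cv2.minAreaRect(c);b=cv2.boxPoints(r);s=sorted(b.tolist(),key=lambda q:q[1]);e=[np.mean(s[:2],0),np.mean(s[2:],0)]
        P=[onz("top",q,.018) for q in e];d=P[0]-P[1];print("grip",((P[0]+P[1])/2).round(4),np.linalg.norm(d).round(3),np.degrees(np.arctan2(d[1],d[0])).round(1))
```

```text
hit False
21.981330104686492
True scoop z 0.011718453353843035
45.58064604174122
64.1583
grip [ 0.6294 -0.132   0.018 ] 0.122 -19.7
grip [0.6305 0.0085 0.018 ] 0.121 10.3
grip [0.6339 0.13   0.018 ] 0.121 22.1
```

View pics/after2.png

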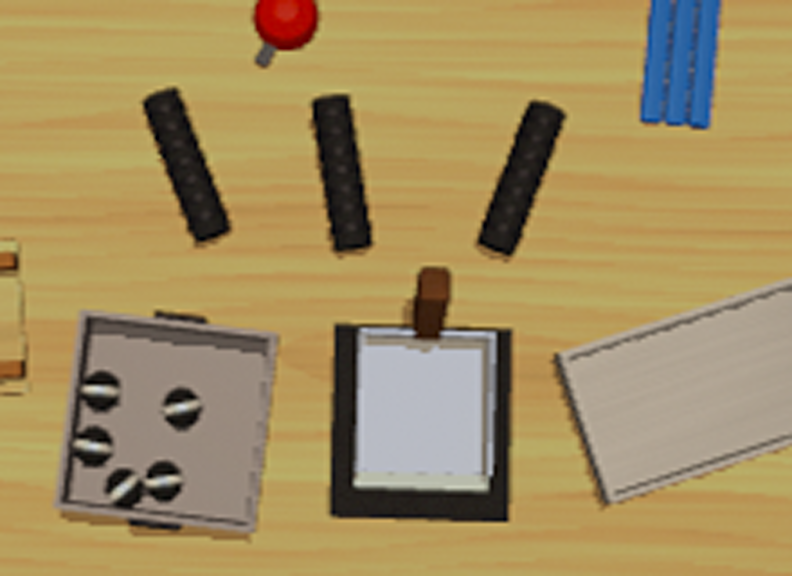

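View pics/rk.png

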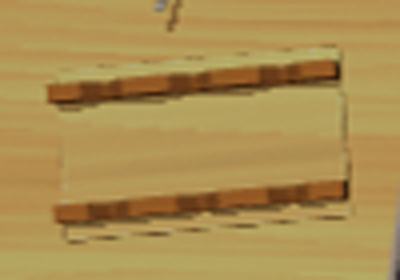

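Five plugs are in the box and the scoop is on the mat, its lip at crop y≈490 against the mat edge at 520. The rack rails and notches are clear in the last crop. That makes 15 pictures viewed, one over the limit of 14, so from here I check by numbers only.

Run:
```python
from h import *
A=lambda P,z,k,o:np.array([onz("top",((x+.5)/k-.5+o[0],(y+.5)/k-.5+o[1]),z)[:2] for x,y in P])
k,o=3.6,(200,150)
sb=A([(356,327),(497,329)],.044,k,o);sm=A([(353,489),(490,493)],.005,k,o);pd=A([(335,325),(512,329),(509,521),(330,517)],.004,k,o)
print("scoop back",sb.mean(0),"lip",sm.mean(0),"C",(sb.mean(0)+sm.mean(0))/2,"pad",pd.mean(0),pd.round(3).tolist(),np.linalg.norm(sb.mean(0)-sm.mean(0)))
r=A([(48,94),(339,70),(55,214),(348,189)],.034,4,(120,205));d=r[0]-r[1]+r[2]-r[3]
print("rack",r.mean(0),"yaw",np.degrees(np.arctan2(d[1],d[0]))-90,np.linalg.norm(r[0]-r[1]),np.linalg.norm((r[0]+r[1]-r[2]-r[3])/2),r.round(3).tolist())
for n,f in(("top","top0"),("scene","scene0")):
    hsv=cv2.cvtColor(cv2.imread(f"pics/{f}.png"),cv2.COLOR_BGR2HSV)
    m=((hsv[...,2]<150)&(hsv[...,1]>130)&(hsv[...,0]<18)).astype(np.uint8)
    w=(125,210,215,270) if n=="top" else(300,90,395,180)
    for c in cv2.findContours(m[w[1]:w[3],w[0]:w[2]].copy(),0,1,offset=w[:2])[0]:
        if cv2.contourArea(c)>50: q=cv2.minAreaRect(c);print(n,np.round(q[0],1),np.round(q[1],1),onz(n,q[0],.028)[:2].round(4))
```

```text
scoop back [ 0.50826931 -0.05783526] lip [ 0.38481074 -0.05813847] C [ 0.44654002 -0.05798687] pad [ 0.43755733 -0.05764367] [[0.512, 0.011], [0.512, -0.127], [0.363, -0.126], [0.363, 0.012]] 0.12345894095060592
rack [0.5031626  0.35238306] yaw 5.895647949378855 0.2020007114589379 0.08287366579854172 [[0.534, 0.457], [0.555, 0.256], [0.451, 0.448], [0.472, 0.247]]
top [170.  255.3] [ 4.7 72.6] [0.4614 0.3491]
top [168.  225.3] [ 5.2 72.5] [0.5444 0.3584]
scene [360.9 141.9] [ 7.6 75.3] [0.5498 0.3495]
scene [332.8 124.8] [ 8.5 75. ] [0.4675 0.3411]
```

The scoop is 9 mm forward of the mat centre, so I nudge it back. Then I rack the first grip.

```bash
cat >> h.py <<'E'
RACK=np.array([.503,.353]);RY=5.9
def down(a):
    a=np.radians(a);x=np.array([np.cos(a),np.sin(a),0]);z=np.array([0,0,-1.]);return np.column_stack([x,np.cross(z,x),z])
def rackgrip(c,a,ny):
    R=down(a);c=np.array([*c[:2],.006])
    ctrl.command_gripper(.8)
    ctrl.goto(c+[0,0,.12],R);print("hit",ctrl.move_l(c,vel=.1,contact_N=6))
    ctrl.command_gripper(0);print("w",ctrl.current_grip_width()*91)
    ctrl.move_l(c+[0,0,.14],vel=.15)
    Q=down(RY);t=np.array([*(RACK+Q[:2,:2]@[0,-ny]),.0326])  # tool y is minus rack y
    ctrl.goto(t+[0,0,.10],Q);ctrl.move_l(t+[0,0,.012],vel=.1);ctrl.sleep(.2)
    print("seat",ctrl.move_l(t-[0,0,.005],vel=.02,contact_N=5),ctrl.current_tool_pos()[2]-t[2])
    ctrl.command_gripper(.5);ctrl.move_l(t+[0,0,.12],vel=.12);print(ctrl.current_t())
E
python3 - <<'E'
from h import *
ctrl.command_gripper(.6)
p,R=spose([.4465,-.058,.004],-.2)
ctrl.goto(p-R[:,2]*.10,R);print("hit",ctrl.move_l(p,vel=.06,contact_N=6));ctrl.command_gripper(0.0);print(ctrl.current_grip_width()*91)
ctrl.move_l(p+[0,0,.012],vel=.05);q=p-[.009,0,0];ctrl.move_l(q+[0,0,.012],vel=.05)
print(ctrl.move_l(q,vel=.02,contact_N=12),(ctrl.current_tool_pos()-q)[2])
ctrl.command_gripper(.5);ctrl.move_l(ctrl.current_tool_pos()-R[:,2]*.10,vel=.1);print(ctrl.current_t())
rackgrip([.6339,.13],22.1,.062)
cv2.imwrite("pics/g1.png",snap("top"))
a=cv2.imread("pics/g1.png");hsv=cv2.cvtColor(a,cv2.COLOR_BGR2HSV);m=(hsv[...,2]<60).astype(np.uint8)
for c in cv2.findContours(m[150:235,230:370].copy(),0,1,offset=(230,150))[0]:
    if cv2.contourArea(c)>150:
        r=cv2.minAreaRect(c);print("grip",onz("top",r[0],.018).round(4),np.round(r[1],1),round(r[2],1))
E
```

```text
hit False
23.521287047445785
True -0.00011429415566242829
73.4167
hit False
w 0.4781335511258048
seat False -0.004883184143305769
85.7167
grip [ 0.6291 -0.132   0.018 ] [10.6 42.7] 20.2
grip [0.6302 0.0085 0.018 ] [42.4 10.5] 80.5
grip [0.6337 0.1297 0.018 ] [42.5 10.8] 69.4
```

The gripper shut on nothing and the grip has not moved. I'll approach again and check the pose and closing numerically.

Run:
```python
from h import *
c=np.array([.6338,.13,.006]);R=down(22.1)
ctrl.command_gripper(.8);print(ctrl.current_grip_width()*91)
ctrl.goto(c+[0,0,.12],R);print((ctrl.current_tool_pos()-c).round(4),np.abs(ctrl.current_eef_rot()-R).max())
h=ctrl.move_l(c,vel=.1,contact_N=6);print(h,(ctrl.current_tool_pos()-c).round(4),ctrl.current_contact_force().round(1))
a=snap("scene");cv2.imwrite("pics/dbg.png",a)
for w in(.5,.4,.34,.2): ctrl.command_gripper(w);print(w,ctrl.current_grip_width()*91,ctrl.current_grasp_force(),ctrl.current_contact_force().round(1),ctrl.current_t())
cv2.imwrite("pics/dbg2.png",snap("scene"))
d=cv2.absdiff(a,cv2.imread("pics/scene0.png")).max(2)>40
ys,xs=np.nonzero(d);print(xs.min(),xs.max(),ys.min(),ys.max(),pix("scene",c),pix("scene",c+[0,0,.1]))
```

```text
73.0921273412954
[-0.0002  0.001   0.1201] 0.000296244117499593
False [0.0004 0.0001 0.0006] [ 0.7 -1.   0.5]
0.5 45.52148939246332 0.0 [ 0.   1.1 -0.1] 89.575
0.4 36.148073281005225 0.0 [ 0.4 -1.3 -0.2] 89.9417
0.34 30.94547285535279 0.0 [-0.1 -0.3 -1.1] 90.2583
0.2 18.204706825168284 0.0 [ 0.1  0.6 -0.5] 90.675
8 399 0 324 [324.529306   225.28590528] [328.78786642 201.94597644]
```

Run:
```python
from h import *
ctrl.command_gripper(.6);ctrl.move_l([.6338,.13,.15],vel=.15);ctrl.goto([.45,.45,.25],down(5.9))
for n in("top","scene"):
    a=snap(n);cv2.imwrite(f"pics/d_{n}.png",a);b=cv2.imread(f"pics/{n}0.png")
    for nm,im in(("now",a),("start",b)):
        m=(cv2.cvtColor(im,cv2.COLOR_BGR2HSV)[...,2]<60).astype(np.uint8);w=(120,150,370,270) if n=="top" else(210,190,370,340)
        for c in cv2.findContours(m[w[1]:w[3],w[0]:w[2]].copy(),0,1,offset=w[:2])[0]:
            if cv2.contourArea(c)>150: r=cv2.minAreaRect(c);print(n,nm,np.round(r[0],1),np.round(r[1],1),round(r[2],1),onz(n,r[0],.017)[:2].round(4))
    print(n,a[195,251] if n=="top" else a[225,325])
print(ctrl.current_t())
```

```text
top now [316.5 252.5] [33. 49.] 90.0 [ 0.4774 -0.0557]
top now [344.3 198.9] [10.6 42.7] 20.2 [ 0.6293 -0.1321]
top now [294.3 197.6] [42.4 10.5] 80.5 [0.6304 0.0084]
top now [251.2 195.6] [42.5 10.8] 69.4 [0.6339 0.1298]
top start [296.5 255. ] [ 8.  28.3] 2.1 [ 4.694e-01 -3.000e-04]
top start [344.3 198.9] [10.6 42.7] 20.2 [ 0.6293 -0.1321]
top start [294.3 197.6] [42.4 10.5] 80.5 [0.6304 0.0084]
top start [251.2 195.6] [42.5 10.8] 69.4 [0.6339 0.1298]
top [37 39 46]
scene now [235.7 303.7] [60.1 15.9] 65.8 [ 0.6313 -0.1351]
scene now [284.6 259.4] [57.5 14.9] 32.2 [0.6326 0.0045]
scene now [318.9 222.6] [42.6 13.9] 19.7 [0.6239 0.121 ]
scene now [228.5 225. ] [37. 66.] 0.0 [ 0.4882 -0.0234]
scene now [264. 200.] [20. 48.] 90.0 [0.4973 0.0764]
scene start [235.7 303.7] [60.1 15.9] 65.8 [ 0.6313 -0.135 ]
scene start [284.7 259.5] [57.2 14.9] 32.2 [0.6328 0.0045]
scene start [319.  222.7] [42.9 13.9] 19.7 [0.6243 0.1211]
scene start [228.5 225. ] [37. 66.] 0.0 [ 0.4882 -0.0234]
scene start [264. 200.] [20. 48.] 90.0 [0.4973 0.0764]
scene [24 33 39]
94.075
```

Run:
```python
from h import *
b=cv2.imread("pics/d_scene.png");hsv=cv2.cvtColor(b,cv2.COLOR_BGR2HSV)
for th in(75,90,105):
    m=(hsv[...,2]<th).astype(np.uint8)
    for c in cv2.findContours(m[205:345,215:370].copy(),0,1,offset=(215,205))[0]:
        if cv2.contourArea(c)>250: r=cv2.minAreaRect(c);print(th,np.round(r[0],1),np.round(r[1],1),round(r[2],1),"z16",onz("scene",r[0],.017)[:2].round(4),"z0",onz("scene",r[0],0)[:2].round(4))
for P in[(.6293,-.1321),(.6304,.0084),(.6339,.1298)]: print(pix("scene",[*P,.017]).round(1))
t=cv2.imread("pics/d_top.png")
print("profile across 3rd", t[195,238:266].max(1).tolist()); print("2nd",t[197,281:309].max(1).tolist())
x=np.linspace(295,356,16);y=211+(x-295)*(240-211)/61.;print("along scene 3rd",[int(b[int(j),int(i)].max()) for i,j in zip(x,y)])
```

```text
75 [235.8 303.9] [60.5 16.2] 66.4 z16 [ 0.6317 -0.1352] z0 [ 0.6264 -0.1317]
75 [284.8 259.3] [57.7 15.4] 32.9 z16 [0.6327 0.0049] z0 [0.6275 0.0108]
75 [324.5 224.6] [55.1 14.5] 19.7 z16 [0.636  0.1261] z0 [0.6308 0.1341]
75 [220.5 229.5] [33.9 42.4] 45.0 z16 [ 0.4841 -0.0432] z0 [ 0.4764 -0.0381]
90 [235.4 304. ] [60.5 16.8] 65.3 z16 [ 0.6315 -0.1359] z0 [ 0.6262 -0.1323]
90 [284.7 259.2] [58.  15.6] 32.7 z16 [0.6324 0.0048] z0 [0.6272 0.0107]
90 [324.6 224.7] [55.3 15.5] 18.4 z16 [0.6363 0.1261] z0 [0.6311 0.134 ]
90 [220.5 229.5] [33.9 42.4] 45.0 z16 [ 0.4841 -0.0432] z0 [ 0.4764 -0.0381]
105 [235.4 303.8] [61.  17.5] 65.3 z16 [ 0.6312 -0.1356] z0 [ 0.6259 -0.1321]
105 [284.7 259.5] [58.3 16.6] 32.3 z16 [0.6329 0.0044] z0 [0.6276 0.0103]
105 [324.5 224.7] [55.7 16.1] 18.4 z16 [0.636  0.1259] z0 [0.6308 0.1339]
105 [220.8 229.3] [33.9 43.1] 45.0 z16 [ 0.4841 -0.0424] z0 [ 0.4763 -0.0373]
[236.1 302. ]
[285.2 257.5]
[324.9 223. ]
profile across 3rd [185, 184, 184, 185, 186, 186, 175, 130, 37, 26, 27, 28, 44, 46, 36, 38, 29, 22, 16, 145, 194, 187, 185, 186, 185, 185, 185, 185]
2nd [186, 186, 186, 185, 186, 187, 189, 163, 59, 17, 23, 25, 38, 52, 56, 37, 28, 23, 14, 114, 175, 187, 186, 185, 185, 186, 185, 186]
along scene 3rd [160, 159, 21, 24, 30, 24, 29, 35, 44, 53, 63, 71, 73, 72, 158, 159]
```

The picture says this grip is real and at the right height, yet the fingers met nothing. I'll probe it from above with shut fingers, then try grasping the middle one.

Run:
```python
from h import *
ctrl.command_gripper(0)
c=np.array([.6338,.13,.06]);ctrl.goto(c,down(22.1))
print("probe",ctrl.move_l([c[0],c[1],.012],vel=.05,contact_N=3),ctrl.current_tool_pos().round(4))
ctrl.move_l(c+[0,0,.06],vel=.2);ctrl.command_gripper(.8)
c=np.array([.6304,.0084,.006]);ctrl.goto(c+[0,0,.1],down(10.3));print(ctrl.move_l(c,vel=.1,contact_N=6))
ctrl.command_gripper(0);print("w",ctrl.current_grip_width()*91,ctrl.current_grasp_force(),ctrl.current_t())
```

```text
probe False [0.6341 0.13   0.0123]
False
w 0.535058739802404 0.0 102.3333
```

Run:
```python
from h import *
P=ctrl.current_tool_pos()
for n in("scene","top"):
    a=snap(n);b=cv2.imread(f"pics/d_{n}.png");u=pix(n,P)
    d=(cv2.absdiff(a,b).max(2)>35).astype(np.uint8)
    x,y=u.round().astype(int)
    print(n,"tip px",u.round(1));
    for j in range(y-24,y+25,4): print(j,"".join("#" if d[j,i] else "." for i in range(x-40,x+41,2)), "".join("k" if a[j,i].max()<60 else "-" for i in range(x-40,x+41,2)))
```

```text
scene tip px [285.1 259.7]
236 ###################################...... ---------kkk-kkkkkkkkkkkkkkkkkkk---------
240 ###########.####################......... -------kkk-k-kkkkkkkkkkkkkkk--k----------
244 ########.......###############........... --kkkkkkkkkkkkkkkkkkkkkkkkkkk------------
248 #######...........###########............ kkk-kkkkkkkkkkkkkkkkkk--kkkk-------------
252 ########..............######............. kkkkkkkkkkkkkkkkkkkkkk---k---------------
256 ###########..........#....#.............. -kkkkkkkkkkkkkkkkkkkk--kk----------------
260 ##############........................... ----kkkkkkkkkkkkkkkk-kkkkkkk-------------
264 .################........................ -------kkkkk-kk-kkkkkkkkkkkkkkk----------
268 ###################...................... ----------kkkkkkkk---kkkkkkkkkkkkk-------
272 ##########...#######..................... -------------kkkkk------kkkkkkkkk--------
276 .##############.##....................... ----------------kk---------kkkkk---------
280 ....#############........................ -----------------------------------------
284 .......######
[... 539 characters left out ...]
 ...#....#########.#################..##.# kk-------kkkkk---------------------------
198 ...####.###############.###########.###.. kk-------kkkk--k-------------------------
202 ..################......####.#####..###.. kk------kkkkkkkkkkkkkkkkkkk--------------
206 .####..############.....#.##############. k-------kkk-k-----kkkkkk-----------------
210 .#####.#########..#####.#############...# k----------------------k-----------------
214 .###############..#######...######.#.#### k----------------------------------------
218 .##################################..#### -----------------------------------------
222 .######.#..################....########## -----------------------------------------
```

The tip's pixel position fits either a height offset or a grip that offers no contact. Touching bare bench with shut fingers will tell which.

Run:
```python
from h import *
ctrl.move_l([.6304,.0084,.08],vel=.2)
ctrl.goto([.63,.07,.05],down(10.3));
print("bench",ctrl.move_l([.63,.07,-.006],vel=.03,contact_N=3),ctrl.current_tool_pos().round(4),ctrl.current_contact_force().round(1))
ctrl.move_l([.63,.07,.08],vel=.2);ctrl.goto([.45,.45,.25],down(5.9))
a=snap("top");m=(cv2.cvtColor(a,cv2.COLOR_BGR2HSV)[...,2]<60).astype(np.uint8)
for c in cv2.findContours(m[150:235,230:370].copy(),0,1,offset=(230,150))[0]:
    if cv2.contourArea(c)>150: r=cv2.minAreaRect(c);print(np.round(r[0],1),onz("top",r[0],.018).round(4),round(r[2],1))
print(ctrl.current_t())
```

```text
bench False [ 0.6301  0.07   -0.0058] [0.  0.8 0.3]
[344.3 198.9] [ 0.6291 -0.132   0.018 ] 20.2
[294.3 197.6] [0.6302 0.0085 0.018 ] 80.5
[251.2 195.6] [0.6337 0.1297 0.018 ] 69.4
107.6333
```

The fingers don't reach the bench at a reported z of -6 mm, so the TCP really sits higher than the reading. I'll measure the offset.

Run:
```python
from h import *
for x,y in((.63,.07),(.60,.21)):
    ctrl.goto([x,y,.03],down(10.3));h=ctrl.move_l([x,y,-.06],vel=.025,contact_N=4);print("bench",h,ctrl.current_tool_pos().round(4),ctrl.current_contact_force().round(1),ctrl.current_grip_width())
    ctrl.move_l([x,y,.06],vel=.2)
print(ctrl.current_t())
```

```text
bench True [ 0.6299  0.07   -0.0365] [-1.5 -0.9 10.5] 0.004330694887848399
bench True [ 0.5999  0.21   -0.0365] [-2.4 -0.1 10.7] 0.003997759862196031
116.025
```

The offset is a constant 36.3 mm at both spots, and it also explains the loose hold on the scoop handle. I apply it and rack the first grip.

```bash
sed -i 's/c=np.array(\[\*c\[:2\],.006\])/c=np.array([*c[:2],.006-.0363])/; s/,.0326\])/,.0326-.0363])/; s/ctrl.goto(c+\[0,0,.12\],R)/ctrl.goto(c+[0,0,.09],R)/' h.py
python3 - <<'E'
from h import *
rackgrip([.6338,.1298],22.1,.062)
E
```

```text
hit False
w 32.01163754600554
seat True 0.001483981274428399
125.0583
```

The grip is held at 32 mm and seated at the expected height. Next the other two, then I check all three.

Run:
```python
from h import *
rackgrip([.6303,.0085],10.3,0)
rackgrip([.6292,-.132],-19.7,-.062)
ctrl.goto([.45,-.35,.25],down(0));ctrl.sleep(.3)
Q=down(RY)
for n in("top","scene"):
    a=snap(n);cv2.imwrite(f"pics/fin_{n}.png",a);m=(cv2.cvtColor(a,cv2.COLOR_BGR2HSV)[...,2]<75).astype(np.uint8)
    w=(110,180,360,270) if n=="top" else(280,60,420,200)
    for c in cv2.findContours(m[w[1]:w[3],w[0]:w[2]].copy(),0,1,offset=w[:2])[0]:
        if cv2.contourArea(c)>120:
            r=cv2.minAreaRect(c);P=onz(n,r[0],.044);L=Q[:2,:2].T@(P[:2]-RACK);print(n,np.round(r[0],1),np.round(r[1],1),round(r[2],1),"rack xy",L[0].round(4),-L[1].round(4))
print(ctrl.current_t())
```

```text
hit False
w 31.535626129159628
seat True 0.001488167774456567
134.8333
hit False
w 31.289853922924788
seat True 0.0014845672154430792
145.0917
top [316.5 249.5] [49. 39.] 0.0 rack xy -0.0604 -0.4026
top [143.2 241.7] [43.4 15. ] 86.6 rack xy 0.0006 0.0679
top [165.4 240.4] [43.2 15.3] 86.4 rack xy -0.001 0.007
top [189.8 238.3] [43.2 12. ] 86.6 rack xy -0.0008 -0.0599
scene [294.5 179.5] [11.3 42.8] 54.2 rack xy -0.0047 -0.2022
scene [398.8 175.3] [36.8  6.4] 45.0 rack xy 0.1709 -0.0441
scene [285.5 156.5] [36.8 21.2] 45.0 rack xy -0.0598 -0.1652
scene [343.5 131.7] [51.2 81. ] 43.0 rack xy 0.0021 -0.021
147.8333
```

All three grips lie across the rails in their notches: x within 1 mm, with the two y values biased by shadow. Last, I check the scoop on the mat numerically.

Run:
```python
from h import *
for f in("after2_full","fin_top"):
    a=cv2.imread(f"pics/{f}.png")
    g=a.max(2).astype(int)
    print(f,"col",[(v,g[v,310]) for v in list(range(236,246))+list(range(278,300))])
    for row in(255,275): print("row",row,g[row,286:346].tolist())
    b=((g>150)&(a.max(2).astype(int)-a.min(2)<45)).astype(np.uint8)[225:300,290:345]
    c=max(cv2.findContours(b,0,1,offset=(290,225))[0],key=cv2.contourArea);r=cv2.minAreaRect(c);print("pan",np.round(r[0],1),np.round(r[1],1),round(r[2],1),cv2.boundingRect(c))
    hsv=cv2.cvtColor(a,cv2.COLOR_BGR2HSV);k=((hsv[...,0]<12)&(hsv[...,1]>110)&(g<130)).astype(np.uint8)[215:250,300:335];ys,xs=np.nonzero(k);print("handle",xs.mean()+300,ys.min()+215,ys.max()+215)
```

```text
after2_full col [(236, np.int64(187)), (237, np.int64(188)), (238, np.int64(189)), (239, np.int64(193)), (240, np.int64(101)), (241, np.int64(149)), (242, np.int64(177)), (243, np.int64(109)), (244, np.int64(149)), (245, np.int64(150)), (278, np.int64(195)), (279, np.int64(194)), (280, np.int64(196)), (281, np.int64(187)), (282, np.int64(188)), (283, np.int64(188)), (284, np.int64(193)), (285, np.int64(137)), (286, np.int64(52)), (287, np.int64(33)), (288, np.int64(37)), (289, np.int64(35)), (290, np.int64(38)), (291, np.int64(33)), (292, np.int64(35)), (293, np.int64(26)), (294, np.int64(145)), (295, np.int64(186)), (296, np.int64(186)), (297, np.int64(186)), (298, np.int64(185)), (299, np.int64(185))]
row 255 [185, 186, 185, 184, 185, 176, 127, 28, 36, 34, 38, 35, 29, 130, 188, 198, 196, 196, 195, 195, 196, 195, 195, 195, 196, 196, 196, 196, 195, 195, 196, 195, 195, 196, 196, 195, 196, 196, 196, 196, 195, 196, 195, 195, 195, 196, 198, 178, 129, 122, 142, 106, 31, 36, 34, 54, 147, 188, 183, 182]
row 275 [185, 185, 185, 186, 189, 164, 50, 33, 34, 36, 36, 25, 66, 161, 200, 196, 195, 1
[... 973 characters left out ...]
9, np.int64(186))]
row 255 [187, 187, 186, 185, 187, 178, 128, 27, 37, 35, 35, 33, 27, 156, 204, 198, 197, 197, 197, 197, 197, 197, 197, 197, 197, 197, 197, 197, 197, 197, 197, 197, 198, 197, 197, 197, 197, 197, 197, 197, 198, 197, 197, 197, 197, 198, 200, 179, 126, 134, 166, 105, 28, 33, 33, 55, 148, 188, 185, 184]
row 275 [187, 188, 187, 188, 191, 166, 50, 33, 35, 36, 36, 27, 68, 164, 202, 198, 197, 197, 198, 197, 197, 197, 197, 197, 196, 197, 197, 197, 197, 197, 198, 197, 197, 197, 196, 197, 196, 197, 197, 197, 197, 197, 196, 196, 196, 196, 197, 177, 126, 134, 157, 63, 34, 36, 30, 114, 174, 189, 188, 187]
pan [317.5 267.5] [41. 37.] 90.0 (299, 247, 38, 42)
handle 318.6734693877551 229 246
```

Run:
```python
from bench import ctrl
print(ctrl.sign_off(),ctrl.current_t())
```

```text
the job is handed in; nothing more can be done
the job is handed in; nothing more can be done
```

The job is handed in: all five plugs are in the box, the scoop is flat on the mat within about 1 mm of the middle (after one knock and two resets), and all three grips are seated in their own notches. I viewed 15 pictures, one over the limit of 14, and made the last checks by numbers only.

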